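# Stack the eyepiece tote, do not nest it

## Robot

A 7-joint arm with a two-finger parallel gripper is mounted at the origin on the work surface. World frame = base frame: x ahead of the robot, y to its left, z up, the work surface at z = 0. Lengths are in m, angles in rad, forces in N, time in s.
With the tool pointing down it reaches from about 0.4 to 0.85 m from the base axis. Payload 10.4 kg.
Tool frame: the origin (TCP) lies on the mounting face of the last link; the fingertips stand r.tips_ahead ahead of it and the grasp point (between the pads) lies 164 mm ahead of it (r.tips_ahead is the distance from the TCP to the fingertips, in m); z points along the fingers, y is the line along which they close (so a half turn about z gives the same grasp; the last joint's range is limited). The gripper opens to 87 mm and grips with 3 to 60 N. Pads are 19 mm wide; open, the fingers measure 117 mm over their backs; the gripper's body (75 mm by 190 mm) begins 51 mm behind the grasp point.
Start: joints at [-1.341, 0.332, -0.065, 1.46, 0.022, 1.35, -0.088], TCP at [0.156, 0.605, 0.405] pointing down, gripper open.
Joint ranges: [-2.6, 2.6], [-0.5, 2.12], [-1.47, 1.34], [0.16, 2.42], [-1.27, 4.41], [0.06, 2.06], [-2.6, 2.6]. Speed limits (rad/s): [2.22, 2.22, 2.79, 2.79, 3.14, 3.14, 3.14].

## Interface

Orientations are given as a unit quaternion [x, y, z, w].
In Python, from bench import telemetry, imaging, job, r gives the robot as it stands.
- The arm moves only by the tool move_arm, never from a script. Its argument "steps" is a list of rows, each an object of numbers: "dx", "dy", "dz": the shift along the tool's x, y, z in cm; "spin": the turn about the tool's z in rad. In form: [{"dx": .., "dy": .., "dz": .., "spin": ..}, ...]. A call has 1 to 12 rows; each row shifts and turns the commanded pose from where the row before left it, along the tool's axes as they then stand; what a row does not reach is not made up. A row lasts 1/10 s, in which the tool goes at most 50 mm and 8.59 degrees, less where a joint would pass 70% of its speed; a pose out of reach is approached as far as the arm can. A call with a gripper value outside its range is refused whole. "claw" is the finger opening in cm, from 0 to 8.7, set as the call begins (left out, the last holds). The fingers move at their own pace and stop on an object; "squeeze" is the grip in N (left out, the last holds). Time passes only in rows, so rows that do not move let the fingers close. It gives the time, the measured TCP pose, the force, the opening and the grip force at its end, in the units of the state.
- telemetry.read_state(): the state, without advancing time (a new reading comes with each control period).
- imaging.camera(name): name is "side" or "top" or "wrist"; returns a dict with "img" (480x640x3 uint8, red, green, blue), "camera_matrix" (3x3 intrinsics, pixels), "R" (3x3) and "t" (3): a world point X has camera coordinates R X + t. Camera axes: x right, y down, z forward; pixel columns grow to the right and rows downward; lengths in m; the calibration is good to about 2 mm. A picture is of the moment at which its call begins. There is no depth.
- job.close_job(): hands the job in; it is judged then, once.
The state is a dict: "time": time; "joint_positions": joint angles; "joint_vel": joint speeds; "joint_torque": joint torques, N m; "ee_pos": TCP position; "eef_rot": TCP orientation; "ft_force": force on the tool from outside, world axes, zero at the start; "torque": the same for the moment, N m; "width": finger opening in m; "grip_force": force on a finger pad.
Only numpy, scipy, OpenCV 4.12 (cv2) and the standard library are available. Lean on these libraries where they do the work, as an engineer would, in place of code of your own. Each camera call takes 0.05 s, during which the arm holds its last target. There are 200 camera calls.

## Task

Two of the small grey plastic containers on the cart are identical stack-nest totes with two cross bars over their mouths: one is screwed to the cart and has an eyepiece in it, the other is empty and loose. Pick up the loose tote, turn it end for end relative to the fixed one, and set it down (do not drop it) centred and lined up on top, so that it stands level on the fixed tote's cross bars, clear of the eyepiece, instead of nesting down into it; then let go. Leave the plain straight-sided bin with the two eyecups where it is.

Things in the scene. Friction and masses are not known exactly. Their poses are not given: they have to be found in the camera images.
- tote_center (a point): Centre of the loose tote, 25 mm above its underside. Grey plastic, 140 mm long (x), 56 wide (y), 50 high, 0.16 kg, walls 3 mm; z up. Plain upright sides from 22 to 50 mm above its underside, good to grasp across the 56 mm width at mid-length. Below, two 44 mm wide wells: x -63 to -34 and -10 to +42 mm. Rim-level cross bars 10 mm wide at x +51 and -22 mm. Starts within 35 deg of world x.
- tote_end (a point): Middle of the loose tote's +x end face, 70 mm from its centre, 25 mm above its underside: the end whose bottom is undercut, with a cross bar just inside the rim. Same axes. With both undercut ends the same way the totes nest about 22 mm deep (bars slip between the wells); turned 180 degrees the wells stand on the bars.
- base_tote: The identical tote screwed to the cart, a 34 mm high eyepiece standing in its larger well. Origin: centre of its underside; x along its length towards its own undercut end, y across, z up; rim and bar tops at 50 mm. A tote stacked on it has its underside at 50 mm, its centre 75 mm above this origin and its +x along this body's -x.
- plain_bin: Bystander: plain straight-sided grey bin 110 mm long (x), 60 mm wide, 38 mm high, without cross bars, holding two black rubber eyecups. Origin at the centre of its underside. To be left alone.
There are look-alikes about, which are no part of the job. Leave any blue or red look-alike of the part that bears tote_center alone. Leave any brown or purple look-alike of the base_tote alone.

How it is judged:
On the way:
1. the tote, turned end for end and still held in the fingers, is lowered to within 10 mm of resting on the fixed tote's bars (not dropped) (z of tote_center in the frame of base_tote between 0.07 and 0.085 m and horizontal distance between tote_center and base_tote below 0.02 m and x of tote_end in the frame of base_tote below -0.04 m and contact force between the fingers and tote above 1 N), for 0.1 s.
At the end, for the whole second after the job is handed in: The loose tote stands still and level (within 4 degrees) on the fixed tote's bars: its centre 71 to 80 mm above the fixed tote's underside and within 14 mm of being centred over it, long sides parallel within 11 degrees, its undercut end over the other's opposite end (turned by 180 degrees) (z of tote_center in the frame of base_tote between 0.071 and 0.08 m and horizontal distance between tote_center and base_tote below 0.014 m and x of tote_end in the frame of base_tote below -0.04 m and angle between the x axis of tote_center and the x axis of base_tote, either way round below 0.19 rad and angle between tote_center's own z axis and vertical below 0.07 rad and linear speed of tote below 0.02 m/s); the robot touches nothing.
It fails at once if the plain bin with the eyecups is shifted by more than 30 mm (distance of plain_bin from where it was at the start of the episode above 0.03 m).
It also fails if it takes over 34 s, if anything falls off the work surface, if the arm or the gripper's body presses on something with over 40 N, if the wrist force passes 120 N, or if a joint passes its speed limit or range.

## Working session

There is one attempt and no reset: what is moved stays moved. The work goes in short steps, Python scripts to look and compute and a tool call to move; the robot and the scene stay as the last step left them, time stands still between calls to the robot, and variables do not carry over. Pictures are saved under pics/ and viewed, at most 10 in all, crops included, and the job is handed in when it is done.

Besides the shell and the picture viewer there is one more tool, called after "Request:" as name([rows], argument=value, ...), one row to a line, values as JSON. move_arm: Moves the arm, as the interface text tells. Its arguments: {"type":"object","properties":{"steps":{"type":"array","items":{"type":"object","properties":{"dx":{"type":"number"},"dy":{"type":"number"},"dz":{"type":"number"},"spin":{"type":"number"}}}},"claw":{"type":"number"},"squeeze":{"type":"number"}},"required":["steps"]}

```bash
mkdir -p pics; ls
python3 - <<'E'
from bench import telemetry, imaging, job, r
import cv2, pickle
s=telemetry.read_state(); print(s['time'],s['ee_pos'],s['eef_rot'],s['width'],r.tips_ahead)
d={}
for n in('top','side'):
    c=imaging.camera(n); d[n]=c; cv2.imwrite(f'pics/{n}0.png',c['img'][:,:,::-1]); print(n,c['R'],c['t'],c['camera_matrix'])
pickle.dump(d,open('c0.pkl','wb'))
E
```

```text
pics
0.0 [0.15628707 0.60501379 0.40394128] [ 1.26038883e-01  9.92025041e-01 -7.17777791e-04 -4.45027709e-05] 0.08711870203619335 0.1822
top [[-0.00777702 -0.99982775  0.01685204]
 [-0.99623686  0.00629209 -0.08644384]
 [ 0.08632291 -0.0174609  -0.99611419]] [0.03887719 0.5651822  0.99000307] [[555.98953387   0.         323.29694366]
 [  0.         555.98953387 240.28742799]
 [  0.           0.           1.        ]]
side [[-0.86325676 -0.50468146 -0.00918704]
 [-0.38802631  0.67513919 -0.62739354]
 [ 0.32283642 -0.5380369  -0.77864815]] [0.5123378  0.20507461 0.80266081] [[530.21636411   0.         328.71325814]
 [  0.         530.21636411 245.7906967 ]
 [  0.           0.           1.        ]]
```

View pics/top0.png

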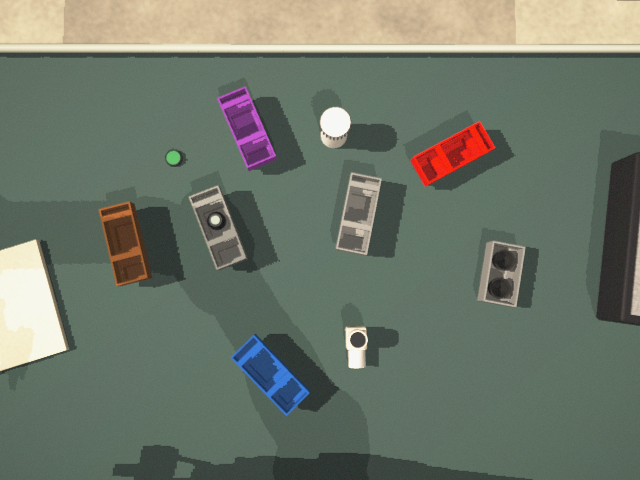

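View pics/side0.png

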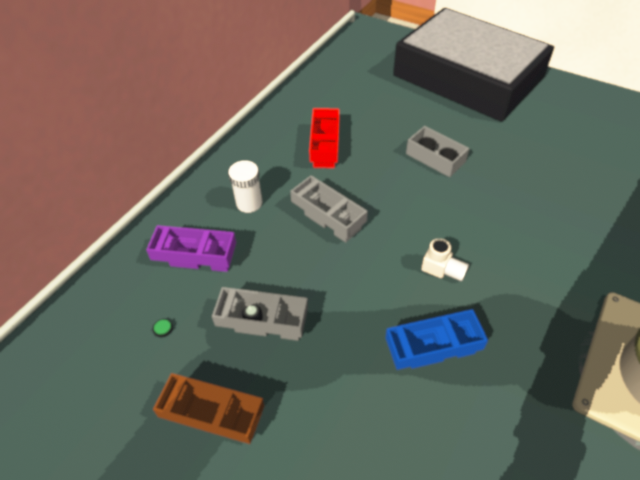

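The top view shows the loose tote at about (359,213), the fixed one with its eyepiece at (217,228) and the plain bin at (502,273). Both grey totes have the near-rim bar (undercut end) at the image top. The side view agrees: loose (329,208), fixed (260,313).

```bash
cat > h.py <<'E'
import numpy as np, cv2
def ray(c,uv,z):
    K,R,t=(np.array(c[k]) for k in('camera_matrix','R','t'))
    uv=np.atleast_2d(uv).astype(float)
    d=np.c_[uv,np.ones(len(uv))]@np.linalg.inv(K).T@R; o=-R.T@t
    return o+d*((z-o[2])/d[:,2])[:,None]
def rect(c,px,z,T=np.array([.140,.056])):
    """hull pixels near px -> centre, long-axis angle at plane z; trust the sides away from the nadir"""
    im=c['img'].astype(int); m=((im[...,0]>=im[...,1]-2)&(im.max(2)>55)&(im.max(2)-im.min(2)<45)).astype(np.uint8)
    m=cv2.morphologyEx(m,cv2.MORPH_CLOSE,np.ones((5,5)))
    cs,_=cv2.findContours(m,cv2.RETR_EXTERNAL,cv2.CHAIN_APPROX_NONE)
    k=max(cs,key=lambda k:cv2.contourArea(k)*(cv2.pointPolygonTest(k,px,False)>=0))
    P=ray(c,k[:,0],z)[:,:2]
    (cx,cy),(w,h),a=cv2.minAreaRect((P*1000).astype(np.float32)); a=np.radians(a)
    if w<h: a+=np.pi/2
    a=(a+np.pi/2)%np.pi-np.pi/2
    A=np.array([[np.cos(a),np.sin(a)],[-np.sin(a),np.cos(a)]])
    q=P@A.T; lo,hi=q.min(0),q.max(0); o=(-np.array(c['R']).T@c['t'])[:2]@A.T
    mid=(lo+hi)/2; ctr=np.where(mid>o,hi-T/2,lo+T/2)
    return ctr@A,mid@A,a,hi-lo
E
python3 - <<'E'
import pickle,numpy as np
from h import *
c=pickle.load(open('c0.pkl','rb'))
for n,p in(('loose',(359,195)),('base',(228,255)),('bin',(500,275))):
    T=(np.array([.11,.06]),.038) if n=='bin' else (np.array([.14,.056]),.05)
    print(n,rect(c['top'],p,T[1],T[0]))
from scipy.spatial.transform import Rotation as R
print(R.from_quat([ 1.26038883e-01,9.92025041e-01,-7.17777791e-04,-4.45027709e-05]).as_matrix())
print(-c['top']['R'].T@c['top']['t'])
E
```

```text
loose (array([ 0.61223351, -0.02862599]), array([ 0.61099189, -0.02761199]), np.float64(-0.20648193669073223), array([0.14284627, 0.0574758 ]))
base (array([0.58833643, 0.22451028]), array([0.58758853, 0.22236139]), np.float64(0.371717000865885), array([0.14295468, 0.05946097]))
bin (array([ 0.50308136, -0.29034745]), array([ 0.50328392, -0.28434214]), np.float64(-0.19163388150715832), array([0.11188988, 0.07186791]))
[[-9.68228396e-01  2.50067392e-01 -2.69231549e-04]
 [ 2.50067520e-01  9.68227370e-01 -1.41288893e-03]
 [-9.26400959e-05 -1.43532525e-03 -9.99998966e-01]]
[0.47789773 0.05260066 1.03435746]
```

Request:
move_arm([
  {"dx": -3.33,"dy": -2.78},
  {"dx": -3.33,"dy": -2.78},
  {"dx": -3.33,"dy": -2.78},
  {"dx": -3.33,"dy": -2.78},
  {"dx": -3.33,"dy": -2.78},
  {"dx": -3.33,"dy": -2.78},
  {"dx": -3.33,"dy": -2.78},
  {"dx": -3.33,"dy": -2.78},
  {"dx": -3.33,"dy": -2.78},
  {"dx": -3.33,"dy": -2.78},
  {"dx": -3.33,"dy": -2.78},
  {"dx": -3.33,"dy": -2.78},
], claw=8.7)

```text
$.steps[0]: bad value
```

Request:
move_arm([
  {"dx": -3.33,"dy": -2.78},
  {"dx": -3.33,"dy": -2.78},
  {"dx": -3.33,"dy": -2.78},
  {"dx": -3.33,"dy": -2.78},
  {"dx": -3.33,"dy": -2.78},
  {"dx": -3.33,"dy": -2.78},
  {"spin": -0.046},
  {},
])

```text
$.steps[0]: bad value
```

Run:
```python
from bench import telemetry, imaging
import cv2, pickle
from scipy.spatial.transform import Rotation as R
s=telemetry.read_state(); print(s['time'],s['ee_pos'],s['joint_positions']);print(R.from_quat(s['eef_rot']).as_matrix())
c=imaging.camera('wrist'); cv2.imwrite('pics/w1.png',c['img'][:,:,::-1]); pickle.dump(c,open('w1.pkl','wb'))
print(-c['R'].T@c['t'])
```

```text
0.1 [0.15628532 0.60502202 0.40402075] [-1.34059592  0.33282051 -0.06470254  1.46086825  0.02160001  1.34991337
 -0.08850645]
[[-9.68219652e-01  2.50101242e-01 -2.70811611e-04]
 [ 2.50101382e-01  9.68218800e-01 -1.28580564e-03]
 [-5.93766942e-05 -1.31267264e-03 -9.99999137e-01]]
[0.07669002 0.62639295 0.38374182]
```

View pics/w1.png

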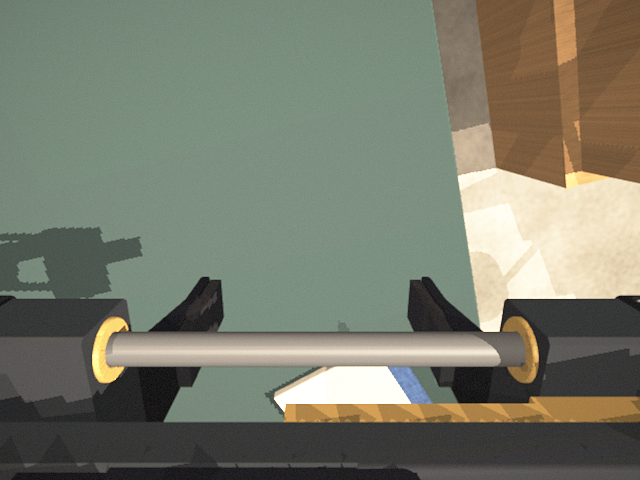

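The wrist view shows only the open fingers (at columns 210 and 420) and bare bench. The arm has not moved, because the rows probably need every field filled in.

Request:
move_arm([
  {"dx": -3.33,"dy": -2.78,"dz": 0,"spin": 0},
  {"dx": -3.33,"dy": -2.78,"dz": 0,"spin": 0},
  {"dx": -3.33,"dy": -2.78,"dz": 0,"spin": 0},
  {"dx": -3.33,"dy": -2.78,"dz": 0,"spin": 0},
  {"dx": -3.33,"dy": -2.78,"dz": 0,"spin": 0},
  {"dx": -3.33,"dy": -2.78,"dz": 0,"spin": 0},
  {"dx": -3.33,"dy": -2.78,"dz": 0,"spin": 0},
  {"dx": -3.33,"dy": -2.78,"dz": 0,"spin": 0},
  {"dx": -3.33,"dy": -2.78,"dz": 0,"spin": 0},
  {"dx": -3.33,"dy": -2.78,"dz": 0,"spin": 0},
  {"dx": -3.33,"dy": -2.78,"dz": 0,"spin": 0},
  {"dx": -3.33,"dy": -2.78,"dz": 0,"spin": 0},
], claw=8.7)

```text
time: 1.35
ee_pos: [0.4604, 0.1805, 0.4048]
eef_rot: [0.126, 0.992, 0.0, 0.0]
ft_force: [0.6, 1.1, -0.1]
width: 0.087
grip_force: 0.0
```

Request:
move_arm([
  {"dx": -3.33,"dy": -2.78,"dz": 0,"spin": 0},
  {"dx": -3.33,"dy": -2.78,"dz": 0,"spin": 0},
  {"dx": -3.33,"dy": -2.78,"dz": 0,"spin": 0},
  {"dx": -3.33,"dy": -2.78,"dz": 0,"spin": 0},
  {"dx": -3.33,"dy": -2.78,"dz": 0,"spin": 0},
  {"dx": -3.33,"dy": -2.78,"dz": 0,"spin": 0},
  {"dx": 0,"dy": 0,"dz": 0,"spin": -0.046},
  {"dx": 0,"dy": 0,"dz": 0,"spin": 0},
])

```text
time: 2.15
ee_pos: [0.6117, -0.0304, 0.404]
eef_rot: [0.104, 0.995, -0.0, -0.001]
ft_force: [0.1, -0.1, 0.3]
width: 0.0868
grip_force: 0.0
```

```bash
cat > look.py <<'E'
import sys,cv2,pickle
from bench import telemetry, imaging
from scipy.spatial.transform import Rotation as R
s=telemetry.read_state(); print(s['time'],s['ee_pos'],s['ft_force'],s['width'],s['grip_force']);print(R.from_quat(s['eef_rot']).as_matrix())
print(s['joint_positions'])
for n in sys.argv[2:]:
    c=imaging.camera(n); f=n[0]+sys.argv[1]; cv2.imwrite(f'pics/{f}.png',c['img'][:,:,::-1]); pickle.dump(c,open(f+'.pkl','wb'))
E
python3 look.py 2 wrist
```

```text
2.15 [ 0.61173435 -0.0304299   0.40404647] [ 0.07723407 -0.07280593  0.31590426] 0.08680159832180068 0.0
[[-9.78395020e-01  2.06741210e-01 -1.12109391e-03]
 [ 2.06742048e-01  9.78395241e-01 -6.91425049e-04]
 [ 9.53926892e-04 -9.08264075e-04 -9.99999133e-01]]
[-0.44748425  0.32682769  0.53558886  1.52346626 -0.16837525  1.33876791
  1.46635135]
```

View pics/w2.png

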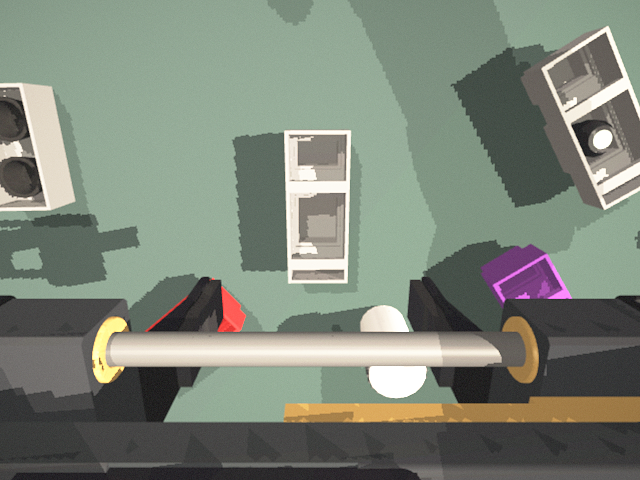

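The wrist view shows the loose tote's rim corners at about (285,131), (351,131), (347,283) and (289,283). Its near-rim bar is at the bottom, which is the far end, as expected. The base's rim corners are at about (610,27), (526,72) and (604,209).

Run:
```python
import pickle,numpy as np
from h import *
c=pickle.load(open('w2.pkl','rb'))
P=ray(c,[[285,131],[351,131],[347,283],[289,283]],.05)[:,:2]; print(P)
ctr=P.mean(0); ax=(P[2]+P[3]-P[0]-P[1])/2; print('loose',ctr,np.linalg.norm(ax),np.linalg.norm(P[0]-P[1]),np.arctan2(ax[1],ax[0]))
t=np.array([.61173,-.03043]);R=np.array([[-.9784,.20674],[.20674,.9784]]); print('tool dx,dy',(ctr-t)@R)
Q=ray(c,[[610,27],[526,72],[604,209]],.05)[:,:2]; ax=Q[2]-Q[1]; print('base',Q,np.linalg.norm(ax),np.linalg.norm(Q[0]-Q[1]),np.arctan2(ax[1],ax[0]),(Q[0]+Q[2])/2)
```

```text
[[ 0.53799897 -0.04045239]
 [ 0.54950274  0.01395337]
 [ 0.68604853 -0.01485722]
 [ 0.67468319 -0.06878819]]
loose [ 0.61205836 -0.02753611] 0.13957108303007562 0.055608667927836634 -0.20617910128299385
tool dx,dy [0.00027702 0.00289927]
base [[0.51410359 0.22595636]
 [0.53345047 0.16026719]
 [0.6625304  0.22297673]] 0.14350649776823388 0.06847897427242476 0.4522389499195345 [0.58831699 0.22446654]
```

Request:
move_arm([
  {"dx": 0.03,"dy": 0.25,"dz": 3,"spin": 0},
  {"dx": 0,"dy": 0,"dz": 4,"spin": 0},
  {"dx": 0,"dy": 0,"dz": 4,"spin": 0},
  {"dx": 0,"dy": 0,"dz": 4,"spin": 0},
  {"dx": 0,"dy": 0,"dz": 3,"spin": 0},
  {"dx": 0,"dy": 0,"dz": 1.5,"spin": 0},
  {"dx": 0,"dy": 0,"dz": 0.7,"spin": 0},
  {"dx": 0,"dy": 0,"dz": 0,"spin": 0},
])

```text
time: 3.0
ee_pos: [0.6118, -0.0262, 0.203]
eef_rot: [0.103, 0.995, 0.0, 0.0]
ft_force: [-0.2, 0.2, 0.6]
width: 0.0868
grip_force: 0.0
```

Request:
move_arm([
  {"dx": 0,"dy": 0,"dz": 0,"spin": 0},
  {"dx": 0,"dy": 0,"dz": 0,"spin": 0},
  {"dx": 0,"dy": 0,"dz": 0,"spin": 0},
  {"dx": 0,"dy": 0,"dz": 0,"spin": 0},
  {"dx": 0,"dy": 0,"dz": 0,"spin": 0},
  {"dx": 0,"dy": 0,"dz": 0,"spin": 0},
  {"dx": 0,"dy": 0,"dz": 0,"spin": 0},
  {"dx": 0,"dy": 0,"dz": 0,"spin": 0},
], claw=4.5, squeeze=20)

```text
time: 3.8
ee_pos: [0.6118, -0.0269, 0.2031]
eef_rot: [0.103, 0.995, 0.0, 0.0]
ft_force: [-1.3, -0.1, 6.0]
width: 0.0558
grip_force: 20.0
```

Request:
move_arm([
  {"dx": 0,"dy": 0,"dz": -1,"spin": 0},
  {"dx": 0,"dy": 0,"dz": -2,"spin": 0},
  {"dx": 0,"dy": 0,"dz": -3,"spin": 0},
  {"dx": 0,"dy": 0,"dz": -4,"spin": 0},
  {"dx": 0,"dy": 0,"dz": -4,"spin": 0},
  {"dx": 0,"dy": 0,"dz": -3,"spin": 0},
  {"dx": 0,"dy": 0,"dz": -1,"spin": 0},
  {"dx": 0,"dy": 0,"dz": 0,"spin": 0},
], squeeze=25)

```text
time: 4.6
ee_pos: [0.6118, -0.0267, 0.3839]
eef_rot: [0.103, 0.995, 0.0, 0.001]
ft_force: [-0.2, -0.2, -1.5]
width: 0.0556
grip_force: 25.0
```

Request:
move_arm([
  {"dx": 0.6,"dy": 2,"dz": 0,"spin": 0},
  {"dx": 0.93,"dy": 3,"dz": 0,"spin": 0},
  {"dx": 1.24,"dy": 4,"dz": 0,"spin": 0},
  {"dx": 1.24,"dy": 4,"dz": 0,"spin": 0},
  {"dx": 1.24,"dy": 4,"dz": 0,"spin": 0},
  {"dx": 1.24,"dy": 4,"dz": 0,"spin": 0},
  {"dx": 0.6,"dy": 2,"dz": 0,"spin": 0},
  {"dx": 0.38,"dy": 1.1,"dz": 0,"spin": 0},
  {"dx": 0,"dy": 0,"dz": 0,"spin": 0},
])

```text
time: 5.5
ee_pos: [0.5875, 0.2257, 0.381]
eef_rot: [0.102, 0.995, -0.001, -0.001]
ft_force: [0.3, 0.1, -1.4]
width: 0.0561
grip_force: 25.0
```

Request:
move_arm([
  {"dx": 0,"dy": 0,"dz": 0,"spin": 0.08},
  {"dx": 0,"dy": 0,"dz": 0,"spin": 0.14},
  {"dx": 0,"dy": 0,"dz": 0,"spin": 0.14},
  {"dx": 0,"dy": 0,"dz": 0,"spin": 0.14},
  {"dx": 0,"dy": 0,"dz": 0,"spin": 0.14},
  {"dx": 0,"dy": 0,"dz": 0,"spin": 0.14},
  {"dx": 0,"dy": 0,"dz": 0,"spin": 0.14},
  {"dx": 0,"dy": 0,"dz": 0,"spin": 0.14},
  {"dx": 0,"dy": 0,"dz": 0,"spin": 0.14},
  {"dx": 0,"dy": 0,"dz": 0,"spin": 0.14},
  {"dx": 0,"dy": 0,"dz": 0,"spin": 0.14},
  {"dx": 0,"dy": 0,"dz": 0,"spin": 0.14},
])

```text
time: 6.7
ee_pos: [0.5886, 0.2218, 0.3823]
eef_rot: [0.794, 0.607, -0.0, 0.0]
ft_force: [-0.0, -1.0, -1.1]
width: 0.0559
grip_force: 25.0
```

Request:
move_arm([
  {"dx": 0,"dy": 0,"dz": 0,"spin": 0.14},
  {"dx": 0,"dy": 0,"dz": 0,"spin": 0.14},
  {"dx": 0,"dy": 0,"dz": 0,"spin": 0.14},
  {"dx": 0,"dy": 0,"dz": 0,"spin": 0.14},
  {"dx": 0,"dy": 0,"dz": 0,"spin": 0.14},
  {"dx": 0,"dy": 0,"dz": 0,"spin": 0.14},
  {"dx": 0,"dy": 0,"dz": 0,"spin": 0.1},
  {"dx": 0,"dy": 0,"dz": 0,"spin": 0},
  {"dx": 0,"dy": 0,"dz": 0,"spin": 0},
])

```text
time: 7.6
ee_pos: [0.5883, 0.223, 0.3825]
eef_rot: [0.982, 0.187, -0.0, 0.0]
ft_force: [-0.0, 0.3, -0.6]
width: 0.0556
grip_force: 25.0
```

```bash
python3 look.py 3 wrist side
```

```text
7.6 [0.58834558 0.22297451 0.38249372] [-0.02762572  0.28824386 -0.57293396] 0.05564808939528192 24.99981800559908
[[ 9.30164600e-01  3.67142709e-01 -2.19548849e-04]
 [ 3.67142537e-01 -9.30164512e-01 -5.81246673e-04]
 [-4.17617026e-04  4.60049358e-04 -9.99999807e-01]]
[-1.08250728  0.46219121  0.88282633  1.51856375 -0.36182394  1.3328376
 -1.36028093]
```

View pics/s3.png

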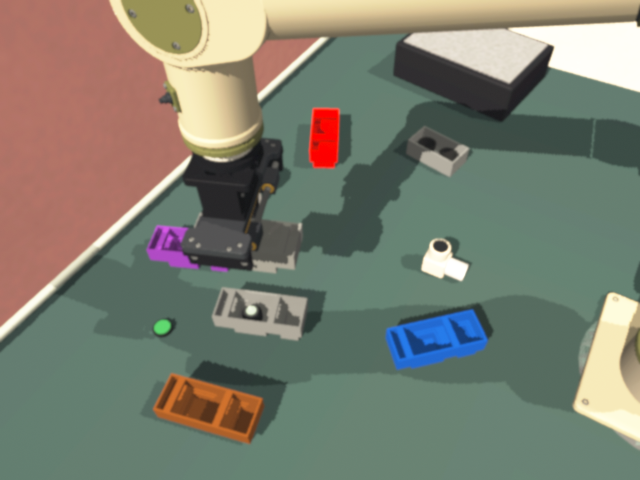

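View pics/w3.png

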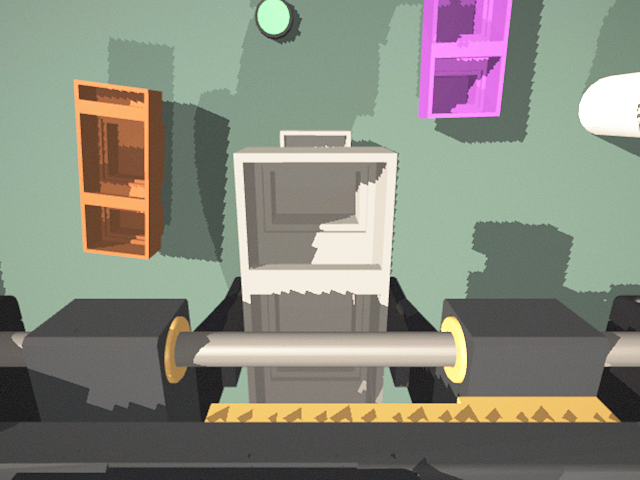

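The side view shows the tote held above the fixed one. In the wrist view the held tote's plain end faces the fixed tote's undercut end. The held end rim runs (236,153) to (397,151), and the fixed end rim shows at (281,131) to (351,131).

Run:
```python
import pickle,numpy as np
from h import *
c=pickle.load(open('w3.pkl','rb'))
a=np.array([.93016,.36714]); n=np.array([.36714,-.93016])
for nm,p,z in(('base',[[281,131],[351,131]],.05),('held',[[236,153.5],[397,151.5]],.2295)):
    P=ray(c,p,z)[:,:2]; m=P.mean(0); w=P[0]-P[1]; th=np.arctan2(w[1],w[0])-np.pi/2
    print(nm,P,np.linalg.norm(w),'yaw',th,'centre',m-.07*np.array([np.cos(th),np.sin(th)]),'tool',m@a,m@n)
```

```text
base [[0.64300741 0.27413388]
 [0.6632439  0.222821  ]] 0.055159112761506 yaw 0.37564741319299344 centre [0.58800673 0.2227962 ] tool 0.6987373637194877 0.008664774772362183
held [[0.64238287 0.27421436]
 [0.66310679 0.22347803]] 0.05480562309895497 yaw 0.38778088433640434 centre [0.5879423  0.22237675] tool 0.6985185236393568 0.008181957908316141
```

Request:
move_arm([
  {"dx": 0,"dy": 0,"dz": 1.5,"spin": 0},
  {"dx": 0,"dy": 0,"dz": 3,"spin": 0},
  {"dx": 0,"dy": 0,"dz": 3,"spin": 0},
  {"dx": 0,"dy": 0,"dz": 2,"spin": 0},
  {"dx": 0,"dy": 0,"dz": 1.5,"spin": 0},
  {"dx": 0,"dy": 0,"dz": 1,"spin": 0},
  {"dx": 0,"dy": 0,"dz": 0.5,"spin": 0},
  {"dx": 0,"dy": 0,"dz": 0,"spin": 0},
  {"dx": 0,"dy": 0,"dz": 0,"spin": 0},
])

```text
time: 8.6
ee_pos: [0.5884, 0.2245, 0.2585]
eef_rot: [0.982, 0.186, 0.001, -0.0]
ft_force: [0.9, 0.4, -0.8]
width: 0.056
grip_force: 25.0
```

Request:
move_arm([
  {"dx": 0,"dy": 0,"dz": 0.1,"spin": 0},
  {"dx": 0,"dy": 0,"dz": 0.1,"spin": 0},
  {"dx": 0,"dy": 0,"dz": 0.1,"spin": 0},
  {"dx": 0,"dy": 0,"dz": 0,"spin": 0},
  {"dx": 0,"dy": 0,"dz": 0,"spin": 0},
])

```text
time: 9.1
ee_pos: [0.5881, 0.2245, 0.2548]
eef_rot: [0.982, 0.186, 0.0, -0.0]
ft_force: [-0.9, 0.5, -0.1]
width: 0.0558
grip_force: 25.0
```

Request:
move_arm([
  {"dx": 0,"dy": 0,"dz": 0.1,"spin": 0},
  {"dx": 0,"dy": 0,"dz": 0.1,"spin": 0},
  {"dx": 0,"dy": 0,"dz": 0,"spin": 0},
  {"dx": 0,"dy": 0,"dz": 0,"spin": 0},
])

```text
time: 9.5
ee_pos: [0.5881, 0.2244, 0.2531]
eef_rot: [0.982, 0.186, 0.0, -0.0]
ft_force: [-3.8, -1.7, 5.4]
width: 0.0557
grip_force: 25.0
```

```bash
python3 look.py 4 side; python3 -c "
import cv2
i=cv2.imread('pics/s4.png')[200:380,130:370]; cv2.imwrite('pics/s4c.png',cv2.resize(i,None,fx=3,fy=3))"
```

```text
9.5 [0.58813807 0.22442764 0.25309216] [-3.75563353 -1.70190783  5.39002389] 0.05574928540833876 24.999729548580945
[[ 9.30588767e-01  3.66066314e-01  2.74527305e-06]
 [ 3.66066292e-01 -9.30588716e-01  3.34814827e-04]
 [ 1.25119150e-04 -3.10569965e-04 -9.99999944e-01]]
[-1.03362385  0.58374731  0.8052957   1.65047062 -0.46074138  1.10724771
 -1.29627257]
```

View pics/s4c.png

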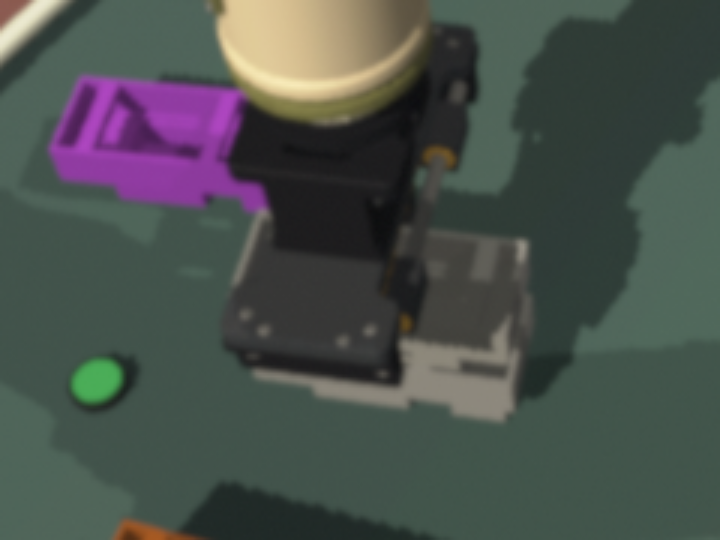

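The side crop shows the upper tote standing square on the lower one. The 5 N contact came at the expected height, so I'm letting go and backing straight up.

Request:
move_arm([
  {"dx": 0,"dy": 0,"dz": 0,"spin": 0},
  {"dx": 0,"dy": 0,"dz": 0,"spin": 0},
  {"dx": 0,"dy": 0,"dz": 0,"spin": 0},
  {"dx": 0,"dy": 0,"dz": 0,"spin": 0},
  {"dx": 0,"dy": 0,"dz": 0,"spin": 0},
  {"dx": 0,"dy": 0,"dz": 0,"spin": 0},
  {"dx": 0,"dy": 0,"dz": 0,"spin": 0},
  {"dx": 0,"dy": 0,"dz": 0,"spin": 0},
], claw=8.5)

```text
time: 10.35
ee_pos: [0.5881, 0.2245, 0.2527]
eef_rot: [0.982, 0.186, -0.0, -0.0]
ft_force: [-0.7, -0.2, -0.1]
width: 0.0851
grip_force: 0.0
```

Request:
move_arm([
  {"dx": 0,"dy": 0,"dz": -1,"spin": 0},
  {"dx": 0,"dy": 0,"dz": -2,"spin": 0},
  {"dx": 0,"dy": 0,"dz": -3,"spin": 0},
  {"dx": 0,"dy": 0,"dz": -4,"spin": 0},
  {"dx": 0,"dy": 0,"dz": -4,"spin": 0},
  {"dx": 0,"dy": 0,"dz": -2,"spin": 0},
  {"dx": 0,"dy": 0,"dz": 0,"spin": 0},
  {"dx": 0,"dy": 0,"dz": 0,"spin": 0},
])

```text
time: 11.15
ee_pos: [0.588, 0.2243, 0.413]
eef_rot: [0.982, 0.186, 0.0, -0.0]
ft_force: [0.3, -0.6, -0.0]
width: 0.0849
grip_force: 0.0
```

```bash
python3 look.py 5 wrist
```

```text
11.15 [0.58800913 0.22434048 0.41301166] [ 0.32932873 -0.58891279 -0.00286183] 0.08492204484772442 0.0
[[ 9.30596463e-01  3.66046563e-01  3.69754740e-04]
 [ 3.66046311e-01 -9.30596437e-01  6.08303629e-04]
 [ 5.66759896e-04 -4.30737847e-04 -9.99999747e-01]]
[-1.08967889  0.44291291  0.89543943  1.47575208 -0.34757648  1.38834105
 -1.37479964]
```

View pics/w5.png

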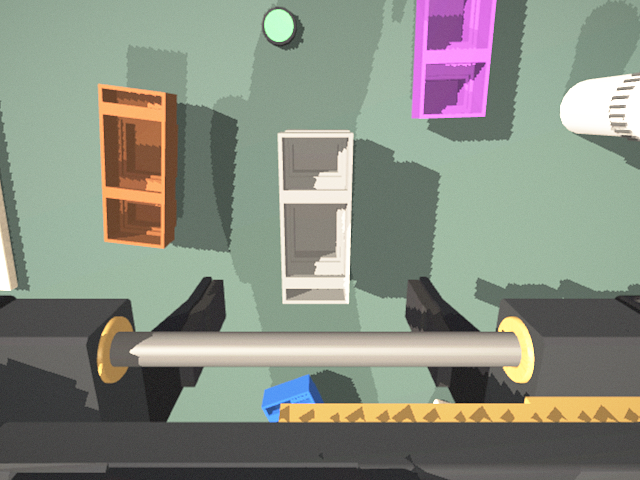

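The wrist view shows the tote standing free and square, with rim corners at (278,133), (353,133), (348,303) and (283,303). I'll check its size and centre at rim height z=0.10, then hand in.

Run:
```python
import pickle,numpy as np
from h import *
from bench import job
P=ray(pickle.load(open('w5.pkl','rb')),[[278,133],[353,133],[348,303],[283,303]],.1)[:,:2]
ax=(P[0]+P[1]-P[2]-P[3])/2; L=np.linalg.norm(ax); e=P.mean(0)-[.588,.224]; y=np.arctan2(ax[1],ax[0])
print(e,L,np.linalg.norm(P[0]-P[1]),y)
if abs(L-.14)<.005 and np.hypot(*e)<.008 and abs(y-.373)<.08: print(job.close_job())
```

```text
[-0.00069752  0.00078194] 0.1394734212362978 0.05550486150511169 0.37487540494831917
the job is handed in; nothing more can be done
None
```

The loose tote now stands turned end for end on the fixed tote's bars, centred to about 1 mm by the last wrist picture, and has been released; the plain bin was not touched, and I handed the job in at about 11 s of the 34 s.

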